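# Raise the printing screen with its lever

### The arm

A 7-joint arm with a two-finger parallel gripper is mounted at the origin on the work surface. World frame = base frame: x ahead of the robot, y to its left, z up, the work surface at z = 0. Lengths are in m, angles in degrees, forces in N, time in s.
With the tool pointing down it reaches from about 0.425 to 0.875 m from the base axis. Payload 4.7 kg.
Tool frame: the origin (TCP) lies at the very end of the fingers, on their centre line; the grasp point (between the pads) lies 19 mm behind it (env.grasp_offset is the distance from the TCP to the grasp point, in m); z points along the fingers, y is the line along which they close (so a half turn about z gives the same grasp; the last joint's range is limited). The gripper opens to 87 mm and grips with 3 to 60 N. Pads are 19 mm wide; open, the fingers measure 117 mm over their backs; the gripper's body (75 mm by 190 mm) begins 51 mm behind the grasp point.
Start: joints at [-67.661, 18.392, -4.016, 83.108, 1.295, 78.541, -3.26], TCP at [0.239, 0.605, 0.223] pointing down, gripper open.
Joint ranges: [-163.93, 163.93], [-17.29, 119.83], [-79.2, 71.16], [3.27, 140.29], [-89.18, 269.18], [5.43, 117.66], [-154.24, 154.24]. Speed limits (degrees/s): [147.25, 147.25, 180, 180, 180, 180, 180].

### API

Orientations are given as [roll, pitch, yaw] about the fixed x, y, z axes, in that order (R = Rz(yaw) Ry(pitch) Rx(roll)).
In Python, from cell import env gives the robot as it stands. The module is installed in compiled form; this text tells all that it offers.
- The arm moves only by the tool drive_tool, never from a script. Its argument "moves" is one flat list of numbers, 5 for each row, row after row: the shift along the tool's x, y, z in units of 40 mm (1.0 is 40 mm), then the turn about the tool's z in units of 10 degrees (1.0 is 10 degrees), then the finger opening in mm, from 0 to 87. A call has 1 to 5 rows; each row is the pose to reach, as a shift and turn from the pose commanded when the call began, along the tool's axes at that moment; what a row does not reach only later rows make up. A row lasts 1/8 s, in which the tool goes at most 62.5 mm and 10.7 degrees, less where a joint would pass 70% of its speed; a pose out of reach is approached as far as the arm can. A call with a gripper value outside its range is refused whole. The fingers move at their own pace and stop on an object; "squeeze" is the grip in N (left out, the last holds). Time passes only in rows, so rows that repeat a pose let the fingers close. It gives the time, the measured TCP pose, the force, the opening and the grip force at its end, in the units of the state.
- env.get_obs(): the state, without advancing time (a new reading comes with each control period).
- env.read_camera(name): name is "scene" or "top" or "wrist"; returns (picture, depth): 400x640x3 uint8, red, green, blue; 400x640 float32, m along the optical axis (not along the pixel's ray), 0 where there is no reading.
- env.camera_model(name): a dict with "K" (3x3 intrinsics, pixels), "rvec" (rotation vector, rad) and "tvec" (3), from world to camera coordinates, as OpenCV has them; the wrist camera has in their place "tool_from_camera" (4x4, takes a point from camera to tool coordinates, whose origin is the TCP and whose axes are the flange's). Camera axes: x right, y down, z forward; pixel columns grow to the right and rows downward; lengths in m; the calibration is good to about 2 mm. A picture is of the moment at which its call begins: read the wrist's pose just before it. camera_model takes no time and is no camera call.
- env.sign_off(): hands the job in; it is judged then, once.
The state is a dict: "time_s": time; "qpos": joint angles; "joint_velocities": joint speeds; "effort": joint torques, N m; "tool_pos": TCP position; "tool_rot": TCP orientation; "force": force on the tool from outside, world axes, zero at the start; "wrist_torque": the same for the moment, N m; "grip_width": finger opening in m; "grasp_force": force on a finger pad.
Only numpy, scipy, OpenCV 4.12 (cv2) and the standard library are available. Lean on these libraries where they do the work, as an engineer would, in place of code of your own. Each camera call takes 0.05 s, during which the arm holds its last target. There are 200 camera calls.

### The job

Push the red hold-down clip right off the printing screen's frame, a good quarter turn to its stop, then press the black pad of the yellow lever all the way down so that the lever raises the heavy screen, and finish while still holding the pad down. Touch only the clip and the lever, with the fingertips: do not lift the screen by hand, and leave the tubs and tools where they are.

Things in the scene. Friction and masses are not known exactly. Their poses are not given: they have to be found in the camera images.
- press: fixed blue base of the printing unit; origin on the table under the lever's pivot. x along the pivot axle, y from the pad (-y) through the pivot to the screen (+y). Pivot cheeks 126 mm tall, within x 29, y 17 mm. Closed screen: x -135 to 135, y 60 to 360 (hinge), frame top 124 mm above the table (yellow hinge plates, y over 305: 135 mm)
- lever (a joint): yellow lever pivoted 115 mm above the table: about 0.02 at rest with its long end (the pad) up, 0.60 rad at the bottom stop, pad fully down. Long arm 200 mm, short arm 90 mm; the roller on its short end bears on the underside of the screen's free edge. Falls back if let go
- pad_top (a point): centre of the top of the round black rubber pad (60 mm across) on the lever's long end. At rest 187 mm above the table; moves in an arc of radius 201 mm about the pivot axle and drops 114 mm to 73 mm. Its face slopes 0.3 rad at rest (higher on the -y side), 0.3 rad the other way at the bottom. Pressing takes 4 to 12 N; the bottom stop is hard
- screen (a joint): heavy wood-framed screen (2.4 to 3.9 kg, 270 x 300 mm), hinged at its far end: 0 lying closed, grows as the free edge rises; about 0.19 rad with the lever fully down. Falls shut if the lever is let go. Cannot rise while the clip is over its frame
- screen_edge (a point): middle of the upper edge of the screen's free end; 124 mm above the table when closed
- clip (a joint): red swivel clip that holds the screen down: starts at 0 to 0.35 rad, 0 with its tongue along +y of press, over the frame; grows as it turns clockwise seen from above, towards +x of press, to its stop at 1.60. The tongue is clear of the frame beyond 1.0. Turns with about 1 N at the peg and stays where it is left
- clip_pivot (a point): on the clip's upright pivot axis, 136 mm above the table, at x 85, y 15 of press; the tongue is 20 mm wide and reaches 65 mm from here
- clip_peg (a point): on the axis of the upright steel peg with a black ball on the clip's tongue, 52 mm from the pivot axis; peg 14 mm thick (ball 18 mm), from 136 mm to 185 mm above the table; this point at 156 mm
- tub_red: red lidded ink tub, 72 mm across, 80 mm tall, standing on the table beside the lever; origin at the centre of its underside
- tub_blue: blue lidded ink tub, 72 mm across, 80 mm tall, standing on the table near the lever; origin at the centre of its underside
- squeegee: squeegee lying flat near the lever, wood with a black rubber blade, 240 mm long (along its y), 55 mm wide, 22 mm high; origin on its underside, on the middle of the wooden grip
- spray_can: blue spray can, 64 mm across, 190 mm tall, standing; origin at the centre of its underside
- tape_roll: roll of yellow tape lying flat, 100 mm across, 40 mm high; origin at the centre of its underside
- ink_knife: ink spatula lying flat along its x; origin on its underside

How it is judged:
By the outcome, as a careful person would: the job done as asked, in the order asked, and still so for the second after the job is handed in, while the arm keeps its last pose, push and grip.
It also fails if it takes over 48 s, if anything falls off the work surface, if the arm or the gripper's body presses on something with over 40 N, if the wrist force passes 120 N, or if a joint passes its speed limit or range.

## Working session

There is one attempt and no reset: what is moved stays moved. The work goes in short steps, Python scripts to look and compute and a tool call to move; the robot and the scene stay as the last step left them, time stands still between calls to the robot, and variables do not carry over. Pictures are saved under pics/ and viewed, at most 10 in all, crops included, and the job is handed in when it is done.

Besides the shell and the picture viewer there is one more tool, called after "Emit:" as name(argument=value, ...), one argument or row to a line, values as JSON. drive_tool: Moves the arm, as the interface text tells. Its arguments: {"type":"object","properties":{"moves":{"type":"array","items":{"type":"number"}},"squeeze":{"type":"number"}},"required":["moves"]}

```bash
mkdir -p pics; cat > h.py <<'E'
from cell import env
import numpy as np, cv2
def cam(n):
    p,d=env.read_camera(n); m=env.camera_model(n); return p,d,m
def w(m,d,u,v):
    z=d[v,u]; K=np.array(m['K']); R=cv2.Rodrigues(np.array(m['rvec']))[0]
    c=np.array([(u-K[0,2])*z/K[0,0],(v-K[1,2])*z/K[1,1],z]); return R.T@(c-np.array(m['tvec']).ravel())
def cloud(m,d):
    K=np.array(m['K']); R=cv2.Rodrigues(np.array(m['rvec']))[0]
    v,u=np.mgrid[:400,:640]; c=np.stack([(u-K[0,2])*d/K[0,0],(v-K[1,2])*d/K[1,1],d],-1)
    return (c-np.array(m['tvec']).ravel())@R
E
python3 - <<'E'
from h import *
for n in('scene','top'):
    p,d,m=cam(n); cv2.imwrite(f'pics/{n}0.png',p[:,:,::-1]); np.savez(f'{n}0.npz',p=p,d=d,P=cloud(m,d))
o=env.get_obs(); print(o)
E
```

```text
{'time_s': 0.1, 'qpos': array([-67.66196148,  18.43537232,  -4.01653388,  83.16876787,
         1.29499092,  78.54105558,  -3.25903521]), 'joint_velocities': array([-0.11944032, -0.09728472,  0.04313017, -0.13450245, -0.16714395,
       -0.0544682 ,  0.03661208]), 'effort': array([-6.79183344e-06, -4.92570233e+01, -4.05761618e-01, -3.13398743e+01,
       -6.40060427e-02,  3.94226192e-02,  9.31893214e-05]), 'tool_pos': array([0.23839524, 0.60416252, 0.22155718]), 'tool_rot': array([-1.79900042e+02,  5.18214571e-03,  1.58473494e+02]), 'force': array([ 0.6406898 ,  0.18708483, -0.3001769 ]), 'wrist_torque': array([ 0.04117913, -0.00753549, -0.01629172]), 'grasp_force': 0.0, 'grip_width': 0.08704951712934682}
```

View pics/scene0.png

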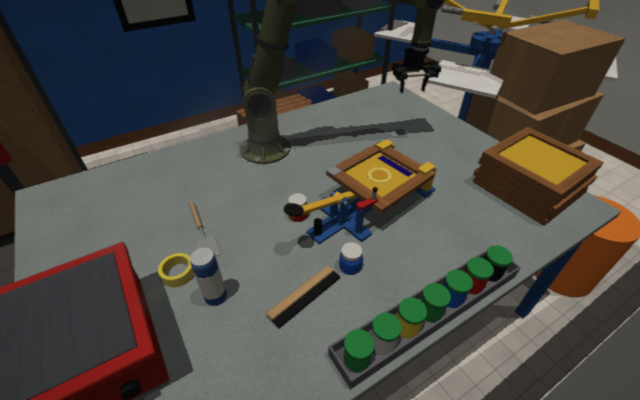

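View pics/top0.png

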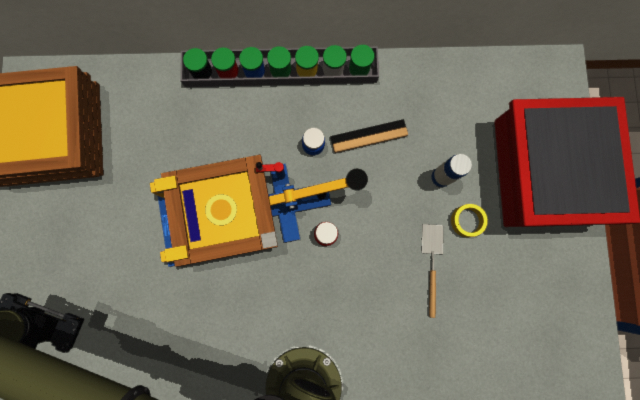

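The scene shows the press mid-table. In the top view the pad is at (357,180), the clip at (270,168) with its peg near (259,167), the frame spans (165–275, 157–265), and the tubs are at (313,140) and (326,233).

```bash
python3 - <<'E'
from h import *
f=np.load('top0.npz'); P=f['P']; p=f['p'].astype(int)
R,G,B=p[...,0],p[...,1],p[...,2]
v,u=np.mgrid[:400,:640]
box=(u>140)&(u<390)&(v>110)&(v<290)
red=box&(R>120)&(G<50)&(B<60)&(P[...,2]>.12); q=P[red]; print('red',len(q),q.mean(0),q.min(0),q.max(0))
blk=(abs(u-357)<13)&(abs(v-180)<13)&(P[...,2]>.15); q=P[blk]; print('pad',len(q),q.mean(0),q.min(0),q.max(0))
fr=box&(P[...,2]>.115)&(P[...,2]<.130)&(u<278); r=cv2.minAreaRect(P[fr][:,:2].astype(np.float32)); print('frame',r,cv2.boxPoints(r))
pegm=box&(P[...,2]>.165)&(u<290); print('peg',P[pegm].mean(0),pegm.sum(),u[pegm].mean(),v[pegm].mean(),P[pegm].max(0))
for a,b in((313,136),(326,230),(357,180),(268,168),(222,210)): print(a,b,P[b,a])
c=cv2.resize(f['p'][130:280,150:390,::-1],None,fx=3.3,fy=3.3,interpolation=cv2.INTER_CUBIC); cv2.imwrite('pics/c.png',c)
E
```

```text
red 136 [0.62562684 0.06804382 0.13754114] [0.61531618 0.041626   0.13055348] [0.63699437 0.09904324 0.14601901]
pad 393 [ 0.57391671 -0.15948184  0.19581177] [ 0.34981406 -0.19091559  0.15911985] [ 0.6043356  -0.02076487  1.40680755]
frame ((0.5118595361709595, 0.22477824985980988), (0.27075299620628357, 0.364190936088562), 9.507566452026367) [[0.34826446 0.38201123]
 [0.4084207  0.02282288]
 [0.6754546  0.06754526]
 [0.6152984  0.4267336 ]]
peg [0.41736844 0.00993067 1.10458384] 138 226.3768115942029 190.85507246376812 [0.6329476  0.11107635 1.40680755]
313 136 [ 0.73053707 -0.04976591  0.07873777]
326 230 [ 0.44751969 -0.07974156  0.08122414]
357 180 [ 0.57338602 -0.16356362  0.18724902]
268 168 [0.62331445 0.08153814 0.13767284]
222 210 [0.51021347 0.21644169 0.11043548]
```

View pics/c.png

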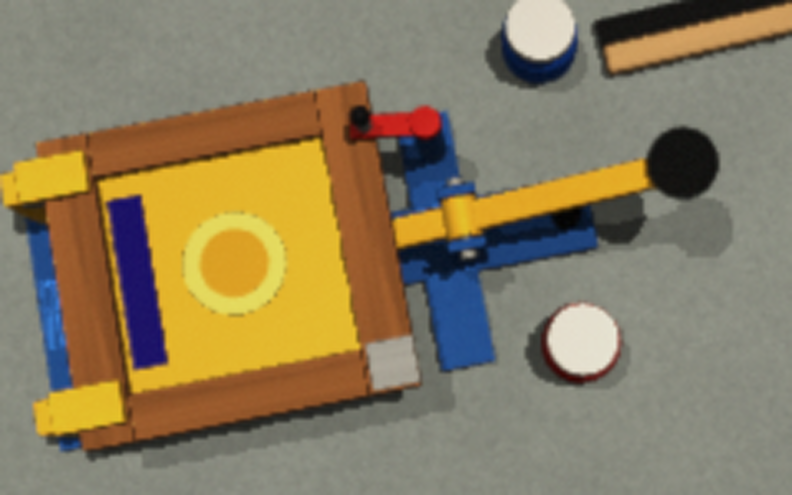

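```bash
cat >> h.py <<'E'
Y=np.array([-.165,.986]);X=np.array([.986,.165]);O=np.array([.5424,.0215])
def to(xy):  # rows for tool move to world target, from current measured pose
    o=env.get_obs();a=np.radians(o['tool_rot'][2]);d=np.array(xy)-o['tool_pos']
    return np.array([d[0]*np.cos(a)+d[1]*np.sin(a), d[0]*np.sin(a)-d[1]*np.cos(a), -d[2]])/.04
E
python3 - <<'E'
from h import *
f=np.load('top0.npz'); P=f['P']; p=f['p'].astype(int)
piv=O+.085*X+.015*Y; print('piv',piv)
m=(np.hypot(P[...,0]-piv[0],P[...,1]-piv[1])<.085)&(P[...,2]>.15)&(P[...,2]<.2)
q=P[m]; v,u=np.nonzero(m); print(len(q)); print(np.c_[u,v,q.round(4)][:40])
R,G,B=p[...,0],p[...,1],p[...,2]
m=(np.hypot(P[...,0]-piv[0],P[...,1]-piv[1])<.085)&(R>120)&(G<50)&(P[...,2]>.13); q=P[m][:,:2]; print(q[q[:,1]>.08].mean(0), q[q[:,1]<.06].mean(0))
print(to([.625,.102,.215]))
E
```

```text
piv [0.623735 0.050315]
38
[[2.570e+02 1.620e+02 6.329e-01 1.086e-01 1.747e-01]
 [2.580e+02 1.620e+02 6.309e-01 1.049e-01 1.835e-01]
 [2.590e+02 1.620e+02 6.309e-01 1.023e-01 1.828e-01]
 [2.600e+02 1.620e+02 6.310e-01 9.960e-02 1.821e-01]
 [2.560e+02 1.630e+02 6.292e-01 1.109e-01 1.793e-01]
 [2.570e+02 1.630e+02 6.283e-01 1.078e-01 1.827e-01]
 [2.580e+02 1.630e+02 6.274e-01 1.047e-01 1.863e-01]
 [2.590e+02 1.630e+02 6.283e-01 1.024e-01 1.821e-01]
 [2.600e+02 1.630e+02 6.289e-01 9.990e-02 1.790e-01]
 [2.610e+02 1.630e+02 6.292e-01 9.730e-02 1.775e-01]
 [2.560e+02 1.640e+02 6.255e-01 1.105e-01 1.829e-01]
 [2.570e+02 1.640e+02 6.255e-01 1.078e-01 1.827e-01]
 [2.580e+02 1.640e+02 6.246e-01 1.047e-01 1.863e-01]
 [2.590e+02 1.640e+02 6.253e-01 1.023e-01 1.830e-01]
 [2.600e+02 1.640e+02 6.245e-01 9.920e-02 1.865e-01]
 [2.610e+02 1.640e+02 6.257e-01 9.710e-02 1.807e-01]
 [2.560e+02 1.650e+02 6.239e-01 1.111e-01 1.779e-01]
 [2.570e+02 1.650e+02 6.233e-01 1.081e-01 1.801e-01]
 [2.580e+02 1.650e+02 6.229e-01 1.052e-01 1.814e-01]
 [2.590e+02 1.650e+02 6.233e-01 1.027e-01 1.793e-01]
 [2.600e+02 1
[... 330 characters left out ...]
06e-01 1.001e-01 1.788e-01]
 [2.610e+02 1.660e+02 6.209e-01 9.750e-02 1.771e-01]
 [2.570e+02 1.670e+02 6.172e-01 1.079e-01 1.825e-01]
 [2.580e+02 1.670e+02 6.168e-01 1.050e-01 1.838e-01]
 [2.590e+02 1.670e+02 6.181e-01 1.029e-01 1.779e-01]
 [2.600e+02 1.670e+02 6.179e-01 1.001e-01 1.784e-01]
 [2.610e+02 1.670e+02 6.216e-01 9.900e-02 1.612e-01]
 [2.580e+02 1.680e+02 6.186e-01 1.072e-01 1.627e-01]
 [2.590e+02 1.680e+02 6.177e-01 1.041e-01 1.667e-01]
 [2.600e+02 1.680e+02 6.178e-01 1.014e-01 1.660e-01]
 [2.610e+02 1.680e+02 6.194e-01 9.940e-02 1.579e-01]
 [2.590e+02 1.690e+02 6.180e-01 1.056e-01 1.519e-01]]
[0.62530629 0.08953965] [0.62632048 0.05066535]
[-13.59743956  -8.13195325   0.16392951]
```

Emit:
drive_tool(
  moves=[-13.6, -8.1, -0.2, 7.0, 45, -13.6, -8.1, -0.2, 7.0, 45, -13.6, -8.1, -0.2, 7.0, 45, -13.6, -8.1, -0.2, 7.0, 45, -13.6, -8.1, -0.2, 7.0, 45],
)

```text
time_s: 0.72
tool_pos: [0.4305, 0.3555, 0.2263]
tool_rot: [-180.0, -0.0, 104.4]
force: [1.4, 0.7, 0.6]
grip_width: 0.048
grasp_force: 0.0
```

```bash
python3 -c "
from h import *
print(to([.624,.103,.22]),env.get_obs()['tool_rot'],env.get_obs()['tool_pos'])"
```

```text
[-7.31660694  3.1159849   0.15759651] [-1.79992828e+02 -3.37717183e-03  1.04403078e+02] [0.43048017 0.35546274 0.22630386]
```

Emit:
drive_tool(
  moves=[-7.3, 3.1, 0.0, 1.6, 45, -7.3, 3.1, 0.0, 1.6, 45, -7.3, 3.1, 0.0, 1.6, 45, -7.3, 3.1, 0.0, 1.6, 45, -7.3, 3.1, 0.0, 1.6, 45],
)

```text
time_s: 1.35
tool_pos: [0.6218, 0.1089, 0.2262]
tool_rot: [-180.0, -0.0, 88.8]
force: [0.8, -0.2, -0.1]
grip_width: 0.0449
grasp_force: 0.0
```

Emit:
drive_tool(
  moves=[0, 0, 0, 0, 45, 0, 0, 0, 0, 45],
)

```text
time_s: 1.6
tool_pos: [0.6206, 0.1106, 0.2258]
tool_rot: [-179.9, -0.0, 88.7]
force: [-0.2, 0.6, 0.5]
grip_width: 0.045
grasp_force: 0.0
```

```bash
python3 - <<'E'
from h import *
o=env.get_obs(); print(o['tool_pos'],o['tool_rot'],o['qpos'].round(1),to([.624,.103,.15]))
p,d,m=None,None,None
p,d=env.read_camera('wrist'); m=env.camera_model('wrist'); print(m)
from scipy.spatial.transform import Rotation as Ro
T=np.array(m['tool_from_camera']);K=np.array(m['K']);v,u=np.mgrid[:400,:640]
c=np.stack([(u-K[0,2])*d/K[0,0],(v-K[1,2])*d/K[1,1],d],-1)
t=c@T[:3,:3].T+T[:3,3]; W=t@Ro.from_euler('xyz',o['tool_rot'],degrees=True).as_matrix().T+o['tool_pos']
mk=(np.hypot(W[...,0]-.624,W[...,1]-.103)<.04)&(W[...,2]>.165)&(W[...,2]<.19)
print(mk.sum(),W[mk].mean(0) if mk.any() else 0)
cv2.imwrite('pics/w1.png',p[:,:,::-1])
E
```

```text
[0.62060121 0.11059705 0.22581502] [-1.79919574e+02 -1.89260012e-02  8.87282956e+01] [-32.6  16.6  24.9  86.7  -7.1  78.3  -8.4] [-0.18799366  0.08916391  1.89537557]
{'K': array([[292.50859443,   0.        , 321.03708388],
       [  0.        , 292.50859443, 199.14045491],
       [  0.        ,   0.        ,   1.        ]]), 'tool_from_camera': array([[-5.48169074e-04, -9.70437248e-01, -2.41352950e-01,
         6.51488390e-02],
       [ 9.99999849e-01, -5.39346801e-04, -1.02616381e-04,
         3.16243057e-04],
       [-3.05901837e-05, -2.41352970e-01,  9.70437398e-01,
        -1.63071253e-01],
       [ 0.00000000e+00,  0.00000000e+00,  0.00000000e+00,
         1.00000000e+00]])}
457 [0.62847469 0.10729533 0.18267718]
```

View pics/w1.png

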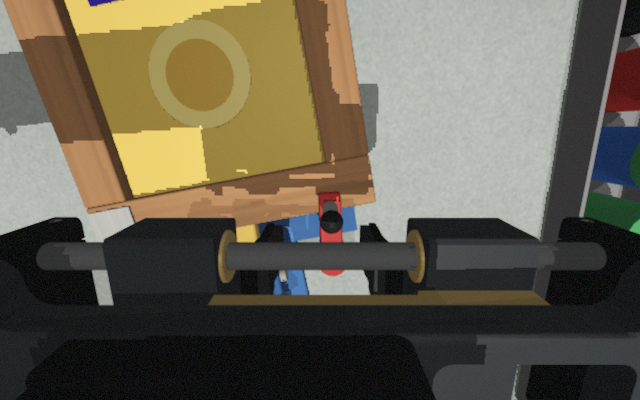

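Peg ball at (331,218) in the wrist view, midway between the fingers' gap; refined peg ≈ (0.626, 0.102). Descending around it.

Emit:
drive_tool(
  moves=[-0.2, 0.14, 0, 0, 45, -0.2, 0.14, 1.0, 0, 45, -0.2, 0.14, 1.9, 0, 45, -0.2, 0.14, 1.9, 0, 30, -0.2, 0.14, 1.9, 0, 30],
)

```text
time_s: 2.28
tool_pos: [0.6273, 0.1027, 0.1521]
tool_rot: [179.9, -0.0, 88.8]
force: [0.0, 0.5, 1.4]
grip_width: 0.0336
grasp_force: 0.0
```

```bash
python3 - <<'E'
from h import *
o=env.get_obs(); print(o['tool_pos'],o['tool_rot'],o['force'],o['grip_width'])
piv=np.array([.6245,.0505])
def rows(qs):
    for q in qs:
        xy=piv+.052*(np.sin(q)*X+np.cos(q)*Y)
        yaw=99.5-np.degrees(q)
        print(q,to([*xy,.150]).round(2),round((o['tool_rot'][2]-yaw)/10,2))
rows([.17,.35,.5,.65,.8,1.,1.2,1.4,1.6,1.75,1.9])
E
```

```text
[0.62725962 0.1026744  0.152118  ] [ 1.79882629e+02 -3.07489809e-02  8.88011633e+01] [0.03477955 0.49504886 1.35229592] 0.03362013205116776
0.17 [-0.01 -0.06  0.05] -0.1
0.35 [-0.02  0.17  0.05] 0.94
0.5 [-0.07  0.36  0.05] 1.79
0.65 [-0.14  0.54  0.05] 2.65
0.8 [-0.24  0.71  0.05] 3.51
1.0 [-0.41  0.9   0.05] 4.66
1.2 [-0.62  1.06  0.05] 5.81
1.4 [-0.85  1.18  0.05] 6.95
1.6 [-1.1   1.24  0.05] 8.1
1.75 [-1.3   1.26  0.05] 8.96
1.9 [-1.49  1.24  0.05] 9.82
```

Emit:
drive_tool(
  moves=[-0.02, 0.17, 0, 0.94, 30, -0.07, 0.36, 0, 1.8, 30, -0.14, 0.54, 0, 2.65, 30, -0.24, 0.71, 0, 3.5, 30, -0.32, 0.81, 0, 4.1, 30],
)

```text
time_s: 2.9
tool_pos: [0.6599, 0.0907, 0.1531]
tool_rot: [180.0, -0.2, 47.6]
force: [-1.3, 2.6, 0.7]
grip_width: 0.0299
grasp_force: 0.9
```

```bash
python3 - <<'E'
from h import *
o=env.get_obs(); print(o['tool_pos'],o['tool_rot'],o['force'],o['grip_width'],o['grasp_force'])
piv=np.array([.6245,.0505])
for q in [.9,1.05,1.2,1.35,1.5,1.65,1.75,1.8]:
        xy=piv+.052*(np.sin(q)*X+np.cos(q)*Y)
        yaw=99.5-np.degrees(q)
        print(q,to([*xy,.150]).round(2),round((o['tool_rot'][2]-yaw)/10,2))
E
```

```text
[0.65992966 0.09065007 0.15308968] [179.96307986  -0.24869111  47.64046562] [-1.2898657   2.64402354  0.65894398] 0.029896592467185866 0.9101461688987911
0.9 [-0.04  0.02  0.08] -0.03
1.05 [-0.05  0.21  0.08] 0.83
1.2 [-0.09  0.4   0.08] 1.69
1.35 [-0.17  0.58  0.08] 2.55
1.5 [-0.26  0.75  0.08] 3.41
1.65 [-0.38  0.9   0.08] 4.27
1.75 [-0.48  0.99  0.08] 4.84
1.8 [-0.53  1.04  0.08] 5.13
```

Pushing contact confirmed (~3 N).

Emit:
drive_tool(
  moves=[-0.05, 0.2, 0, 0.8, 30, -0.09, 0.38, 0, 1.7, 30, -0.16, 0.56, 0, 2.55, 30, -0.25, 0.73, 0, 3.4, 30, -0.37, 0.88, 0, 4.25, 30],
)

```text
time_s: 3.52
tool_pos: [0.6765, 0.056, 0.1532]
tool_rot: [-179.9, -0.3, 5.1]
force: [0.7, 1.0, -0.4]
grip_width: 0.0303
grasp_force: 0.9
```

```bash
python3 - <<'E'
from h import *
o=env.get_obs(); print(o['tool_pos'],o['tool_rot'],o['force'],o['grip_width'],o['grasp_force'])
piv=np.array([.6245,.0505])
for q in [1.65,1.75,1.8,1.85,1.9]:
        xy=piv+.052*(np.sin(q)*X+np.cos(q)*Y)
        print(q,to([*xy,.150]).round(2),round((o['tool_rot'][2]-99.5+np.degrees(q))/10,2))
E
```

```text
[0.67649711 0.0559664  0.15316178] [-179.87651085   -0.2730954     5.1027336 ] [ 0.65720029  0.99064678 -0.37458937] 0.03028847034653516 0.8807160740252584
1.65 [-0.01  0.02  0.08] 0.01
1.75 [-0.01  0.15  0.08] 0.59
1.8 [-0.02  0.22  0.08] 0.87
1.85 [-0.03  0.28  0.08] 1.16
1.9 [-0.05  0.35  0.08] 1.45
```

Emit:
drive_tool(
  moves=[-0.01, 0.15, 0, 0.6, 30, -0.02, 0.22, 0, 0.85, 30, -0.02, 0.28, 0, 0.85, 30, -0.02, 0.28, 0, 0.85, 30],
)

```text
time_s: 4.03
tool_pos: [0.6753, 0.054, 0.1529]
tool_rot: [-179.2, -0.0, -2.7]
force: [-2.1, 13.7, 1.6]
grip_width: 0.0302
grasp_force: 6.7
```

Emit:
drive_tool(
  moves=[0, -0.4, 0, 0, 45, 0, -0.4, 0, 0, 45, 0, -0.4, -1.0, 0, 45, 0, -0.4, -2.2, 0, 45, 0, -0.4, -2.2, 0, 0],
)

```text
time_s: 4.65
tool_pos: [0.6786, 0.0565, 0.2443]
tool_rot: [-180.0, -0.5, -3.4]
force: [0.1, -1.0, -0.8]
grip_width: 0.0407
grasp_force: 0.0
```

```bash
python3 - <<'E'
from h import *
o=env.get_obs(); print(o['tool_pos'],o['tool_rot'],o['force'])
pad=O-.1877*Y; print(pad,to([*pad,.23]))
p,d,m=cam('scene'); c=p[150:270,260:460,::-1]; cv2.imwrite('pics/s1.png',cv2.resize(c,None,fx=4,fy=4,interpolation=cv2.INTER_CUBIC))
E
```

```text
[0.67861733 0.05651148 0.24429197] [-179.97845192   -0.54816534   -3.35559704] [ 0.09143618 -1.02854543 -0.82019321]
[ 0.5733705 -0.1635722] [-2.30460708  5.64666829  0.3572993 ]
```

View pics/s1.png

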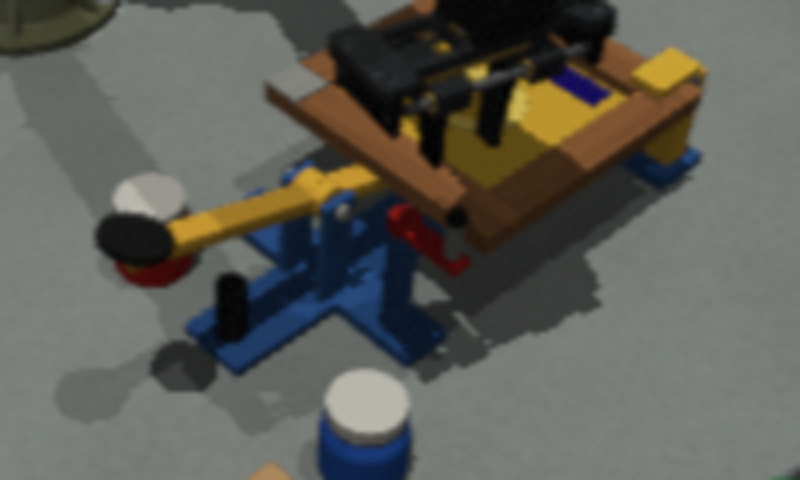

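The clip (crop (390–470, 205–275)) now points sideways, clear of the frame. Moving above the pad.

Emit:
drive_tool(
  moves=[-2.3, 5.65, 0, 0, 0, -2.3, 5.65, 0, 0, 0, -2.3, 5.65, 0, 0, 0, -2.3, 5.65, 0, 0, 0, -2.3, 5.65, 0, 0, 0],
)

```text
time_s: 5.32
tool_pos: [0.5674, -0.1689, 0.2383]
tool_rot: [179.9, 0.1, -3.9]
force: [0.3, 0.2, -0.5]
grip_width: 0.0008
grasp_force: 0.0
```

Emit:
drive_tool(
  moves=[0, 0, 0.8, 0, 0, 0, 0, 0.8, 0, 0],
)

```text
time_s: 5.58
tool_pos: [0.5693, -0.1605, 0.2037]
tool_rot: [-180.0, 0.3, -3.2]
force: [-0.5, 0.6, 0.2]
grip_width: 0.0004
grasp_force: 0.0
```

```bash
python3 - <<'E'
from h import *
o=env.get_obs(); print(o['tool_pos'],o['tool_rot'],o['force'],o['grip_width'])
p,d,m=cam('top'); P=cloud(m,d); pp=p.astype(int); piv=np.array([.6245,.0505])
mk=(np.hypot(P[...,0]-piv[0],P[...,1]-piv[1])<.085)&(pp[...,0]>100)&(pp[...,1]<50)&(P[...,2]>.12); q=P[mk][:,:2]; print('clip',len(q),q.min(0),q.max(0),cv2.minAreaRect(q.astype(np.float32)))
for z in [.187,.16,.13,.115,.1,.073,.068,.063]:
    r=np.sqrt(.201**2-(z-.115)**2); print(z,to([*(O-r*Y),z]).round(2))
E
```

```text
[ 0.56931617 -0.1604968   0.20367532] [-179.9676571     0.33032342   -3.23097414] [-0.47144895  0.56423588  0.16986076] 0.00041795844634563717
clip 139 [0.61347753 0.03879991] [0.68358873 0.06474565] ((0.6475381255149841, 0.05698423087596893), (0.06793542206287384, 0.02598319575190544), 13.362671852111816)
0.187 [0.08 0.06 0.46]
0.16 [0.12 0.26 1.13]
0.13 [0.15 0.37 1.88]
0.115 [0.15 0.39 2.26]
0.1 [0.15 0.37 2.63]
0.073 [0.13 0.28 3.31]
0.068 [0.12 0.25 3.43]
0.063 [0.12 0.22 3.56]
```

Emit:
drive_tool(
  moves=[0.1, 0.06, 0.46, 0, 0, 0.1, 0.15, 0.75, 0, 0, 0.1, 0.24, 1.05, 0, 0, 0.12, 0.3, 1.35, 0, 0, 0.15, 0.34, 1.65, 0, 0],
)

```text
time_s: 6.25
tool_pos: [0.5786, -0.1757, 0.1414]
tool_rot: [180.0, -0.3, -3.2]
force: [1.3, 0.2, 6.2]
grip_width: 0.0004
grasp_force: 3.0
```

```bash
python3 - <<'E'
from h import *
o=env.get_obs(); print(o['tool_pos'],o['force'])
for z in [.13,.115,.1,.085,.073,.068,.063]:
    r=np.sqrt(.201**2-(z-.115)**2); print(z,to([*(O-r*Y),z]).round(2))
E
```

```text
[ 0.57860619 -0.17567131  0.14137019] [1.31258508 0.17401427 6.16951963]
0.13 [-0.08  0.02  0.28]
0.115 [-0.07  0.03  0.66]
0.1 [-0.08  0.02  1.03]
0.085 [-0.09 -0.03  1.41]
0.073 [-0.1  -0.08  1.71]
0.068 [-0.11 -0.11  1.83]
0.063 [-0.11 -0.14  1.96]
```

Emit:
drive_tool(
  moves=[-0.05, 0.02, 0.35, 0, 0, -0.07, 0.03, 0.7, 0, 0, -0.08, 0.02, 1.05, 0, 0, -0.08, -0.02, 1.35, 0, 0, -0.1, -0.05, 1.55, 0, 0],
)

```text
time_s: 6.88
tool_pos: [0.5769, -0.1742, 0.0802]
tool_rot: [179.9, -0.5, -3.2]
force: [6.3, -0.3, 6.0]
grip_width: 0.0006
grasp_force: 3.6
```

Emit:
drive_tool(
  moves=[0, 0, 0.1, 0, 0, 0, -0.03, 0.2, 0, 0, 0, -0.03, 0.3, 0, 0, 0, -0.03, 0.3, 0, 0],
)

```text
time_s: 7.38
tool_pos: [0.5771, -0.1732, 0.0735]
tool_rot: [-179.9, -0.5, -3.2]
force: [-6.8, 3.8, 37.8]
grip_width: 0.0007
grasp_force: 17.3
```

Emit:
drive_tool(
  moves=[0, 0, -0.06, 0, 0, 0, 0, -0.06, 0, 0, 0, 0, -0.06, 0, 0],
)

```text
time_s: 7.75
tool_pos: [0.577, -0.1732, 0.0739]
tool_rot: [-180.0, -0.5, -3.2]
force: [-0.8, 1.6, 24.0]
grip_width: 0.0003
grasp_force: 11.3
```

```bash
python3 - <<'E'
from h import *
p,d,m=cam('scene'); c=p[150:270,260:460,::-1]; cv2.imwrite('pics/s2.png',cv2.resize(c,None,fx=4,fy=4,interpolation=cv2.INTER_CUBIC))
p,d,m=cam('top'); P=cloud(m,d)
e=O+.075*Y
for dx in(-.06,.03): 
    q=e+dx*X; mk=(np.hypot(P[...,0]-q[0],P[...,1]-q[1])<.012); print(np.median(P[mk][:,2]),mk.sum())
o=env.get_obs(); print(o['tool_pos'],o['force'])
E
```

```text
0.17379613112470435 85
0.175749323421417 63
[ 0.57696616 -0.17320671  0.07384632] [-1.0926692   0.76392206 24.09393237]
```

View pics/s2.png

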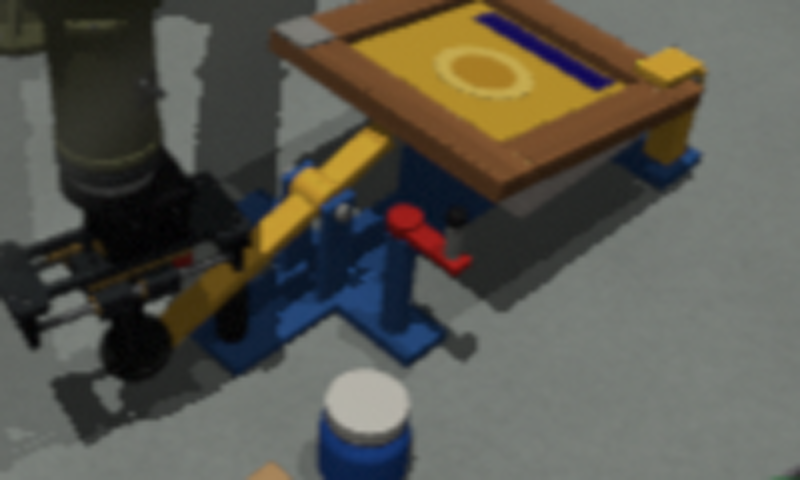

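The picture shows the screen raised (edge near (500,190)), the clip off to the side at (430,240), and the pad held down at (135,345). The edge height of about 175 mm matches a fully lowered lever.

```bash
python3 -c "
from cell import env
print(env.sign_off())"
```

```text
the job is handed in; nothing more can be done
None
```

The job is handed in: the clip was turned to its stop, clear of the frame. The lever pad is held fully down with about 24 N, and the screen's free edge is raised to about 175 mm.

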